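# Make room in the ratchet book rack

### The job

Make room in the ratchet book rack for the yellow book that lies to its right: with the fingertips press the release paddle on the foot of the steel sliding end, keep it pressed and push the sliding end back along its toothed bar, away from the standing books, until the gap beside them would take the yellow book with about a centimetre to spare; then let go so that the paddle springs up and the ratchet holds. Nothing needs gripping: leave the three standing books, the yellow book and the other things on the desk where they are.

Things in the scene. Friction and masses are not known exactly. Their poses are not given: they have to be found in the camera images.
- book_rack: book rack, fixed on the desk, wooden base 128 (x) x 336 mm (y); origin at the centre of its underside, z up. Books stand 18 mm above the desk on two runners, a toothed steel bar sunk between them. Fixed wooden end at +y (inner face y = +150 mm, top z = 138 mm). The steel sliding end opens along the rack's -y
- sliding_end (a joint): gap in m between the row of standing books and the steel upright of the sliding end (0 touching, 0.080 end of travel). With the paddle pressed it slides either way with 2.5 N friction; it stays where left. With the paddle up the ratchet (5 mm teeth) blocks it after at most 5 mm away from the books, and clicks over towards them at about 20 N. Upright 112 mm wide, 4 thick, top 136 mm above the desk
- release_paddle (a joint): angle in rad of the black release paddle, a rocker on the foot of the sliding end: 0 to 0.11 when let go (pawl in or on the teeth), 0.20 pressed to its stop, pawl clear of the teeth above 0.13. Spring: about 4 N at the pad when up, 7 N at the stop
- paddle_pad (a point): middle of the top of the paddle's pad, to be pressed down: 40 mm wide across the rack, 42 mm long along it, about 39 mm above the desk when up, 7 mm lower at the stop. Rides with the sliding end, 89 mm from the upright's inner face, on the side away from the books; hinge 35 mm from here towards the books
- thumb_stop_top (a point): middle of the top edge of the thumb stop, an upright steel lip 56 mm wide, 6 mm thick at the outer end of the sliding end's foot, 54 mm above the desk (15 above the pad). Its inner face is 23 mm beyond the pad's middle and can be pushed outwards by fingertips that keep the pad down
- end_top (a point): middle of the top edge of the steel upright, on its face towards the books, 136 mm above the desk
- book_left: hardback, 142 mm tall, 108 mm deep, 26 mm thick, blue cloth, next to the fixed end; stands upright in the rack on the base, spine towards the robot side; origin at the centre of its lower face, z up
- book_middle: hardback, 132 mm tall, 102 mm deep, 26 mm thick, light brown; stands upright in the rack on the base, spine towards the robot side; origin at the centre of its lower face, z up
- book_right: hardback, 138 mm tall, 112 mm deep, 26 mm thick, grey cloth, nearest the sliding end; stands upright in the rack on the base, spine towards the robot side; origin at the centre of its lower face, z up
- yellow_book: the yellow book that is to get the place later: 190 x 134 x 28 mm, lying flat on the desk to the right of the rack; origin at the centre of its underside; stays where it is
- glass_weight: round blue-green glass paperweight, 72 mm wide, 49 mm high, to the left; origin at its underside; stays where it is
- eraser: white and blue eraser, 21 x 48 x 11 mm, in front of the rack on the right; origin at its underside; stays where it is
Things that resemble listed ones, but are neither listed nor needed, are in the scene too. What is shaped like the book_right but turquoise is not meant.

How it is judged:
By the outcome, as a careful person would: the job done as asked, in the order asked, and still so for the second after the job is handed in, with the robot touching nothing.
It also fails if it takes over 35 s, if anything falls off the work surface, if the arm or the gripper's body presses on something with over 40 N, if the wrist force passes 120 N, or if a joint passes its speed limit or range.

### The arm

A 7-joint arm with a two-finger parallel gripper is mounted at the origin on a cart in front of the work surface, level with it; the furniture and walls round the work are solid. World frame = base frame: x ahead of the robot, y to its left, z up, the work surface at z = 0. Lengths are in m, angles in rad, forces in N, time in s.
With the tool pointing down it reaches from about 0.4 to 0.875 m from the base axis. Payload 19.3 kg.
Tool frame: the origin (TCP) lies at the very end of the fingers, on their centre line; the grasp point (between the pads) lies bot.tcp_to_grasp behind it (bot.tcp_to_grasp is the distance from the TCP to the grasp point, in m); z points along the fingers, y is the direction in which the jaws open and shut (so a half turn about z gives the same grasp; the last joint's range is limited). The gripper opens to 85 mm and grips with 20 to 120 N. Pads are 22 mm wide; open, the fingers measure 114 mm over their backs; the gripper's body (76 mm by 85 mm) begins 54 mm behind the grasp point. The pads swing forward as they close: fully open they stand 13 mm farther back than shut.
Start: joints at [-1.365, 0.521, -0.036, 1.599, 0.021, 1.021, -0.113], TCP at [0.17, 0.601, 0.231] pointing down, gripper open.
Joint ranges: [-2.91, 2.91], [-0.3, 2.13], [-1.5, 1.42], [0.17, 2.43], [-1.26, 4.41], [0.16, 1.93], [-2.52, 2.52]. Speed limits (rad/s): [1.89, 1.89, 2.39, 2.39, 3.01, 3.01, 3.01].

### API

Orientations are given as [roll, pitch, yaw] about the fixed x, y, z axes, in that order (R = Rz(yaw) Ry(pitch) Rx(roll)).
In Python, from workcell import bot gives the robot as it stands.
- The arm moves only by the tool servo_tool, never from a script. Its argument "targets" is a list of rows, each a list of 2 entries, a list of its own where there are three numbers: the shift along the tool's x, y, z in units of 0.05 m (1.0 is 0.05 m), then the turn about the tool's z in units of 5 degrees (1.0 is 5 degrees). A call has 1 to 12 rows; each row shifts and turns the commanded pose from where the row before left it, along the tool's axes as they then stand; what a row does not reach is not made up. A row lasts 1/8 s, in which the tool goes at most 62.5 mm and 10.7 degrees, less where a joint would pass 70% of its speed; a pose out of reach is approached as far as the arm can. A call with a number of a shift or a turn outside -1 to 1 is refused whole. A call with a gripper value outside its range is refused whole. "gripper" is the opening, from -1 (shut) to 1 (fully open), so that 0 is half open, set as the call begins (left out, the last holds). The fingers move at their own pace and stop on an object; "newtons" is the grip in N (left out, the last holds). Time passes only in rows, so rows that do not move let the fingers close. It gives the time, the measured TCP pose, the force and the opening at its end, in the units of the state.
- bot.observe(): the state, without advancing time (a new reading comes with each control period).
- bot.grab_frame(name): name is "scene" or "top" or "wrist"; returns the picture (480x640x3 uint8, blue, green, red); there is no depth.
- bot.get_calibration(name): a dict with "fx", "fy", "cx", "cy" (pixels), "pose" (4x4, takes a point from camera to world coordinates). Camera axes: x right, y up, looking along -z (the intrinsics and any distortion apply to the point x, -y, -z); pixel columns grow to the right and rows downward; lengths in m; the calibration is good to about 2 mm. A picture is of the moment at which its call begins: read the wrist's pose just before it. get_calibration takes no time and is no camera call; for the wrist camera it gives the pose at the moment of the call.
- bot.job_done(): hands the job in, once; it reports no verdict.
The state is a dict: "clock": time; "qpos": joint angles; "qd": joint speeds; "joint_efforts": joint torques, N m; "position": TCP position; "tool_rot": TCP orientation; "force": force on the tool from outside, world axes, zero at the start; "moment": the same for the moment, N m; "grip_width": finger opening in m.
Only numpy, scipy, OpenCV 4.12 (cv2) and the standard library are available. Lean on these libraries where they do the work, as an engineer would, in place of code of your own. Each camera call takes 0.05 s, during which the arm holds its last target.

## Working session

There is one attempt and no reset: what is moved stays moved. The work goes in short steps, Python scripts to look and compute and a tool call to move; the robot and the scene stay as the last step left them, time stands still between calls to the robot, and variables do not carry over. Pictures are saved under pics/ and viewed, and the job is handed in when it is done.

Besides the shell and the picture viewer there is one more tool, called in YAML: its name, and indented under it one key for each argument. servo_tool: Moves the arm, as the interface text tells. Its arguments: {"type":"object","properties":{"targets":{"type":"array","items":{"type":"array"}},"gripper":{"type":"number"},"newtons":{"type":"number"}},"required":["targets"]}

```bash
mkdir -p pics
python3 - <<'E'
from workcell import bot
import cv2,numpy as np
np.set_printoptions(precision=4,suppress=True)
s=bot.observe();print(s, bot.tcp_to_grasp)
for n in("scene","top"):
    cv2.imwrite(f"pics/{n}0.png",bot.grab_frame(n));c=bot.get_calibration(n);print(n,c)
E
```

```text
{'clock': 0.0, 'qpos': array([-1.3652,  0.522 , -0.0363,  1.6   ,  0.0212,  1.0211, -0.1128]), 'qd': array([ 0.0001, -0.0006,  0.0004, -0.0033,  0.002 , -0.0003,  0.0014]), 'joint_efforts': array([  0.001 , -92.7113,   1.9808, -36.9916,   0.0179,   0.0085,
        -0.    ]), 'position': array([0.1701, 0.601 , 0.2307]), 'tool_rot': array([-3.1404,  0.0001,  2.8658]), 'force': array([0.4714, 0.0913, 0.2603]), 'moment': array([ 0.0413, -0.0225, -0.008 ]), 'grip_width': 0.0853057793764232} 0.0187
scene {'fx': 591.3263073853677, 'fy': 591.3263073853677, 'cx': 317.39958644426616, 'cy': 242.68569560259883, 'pose': array([[ 0.6537,  0.4258, -0.6256, -0.385 ],
       [-0.7567,  0.382 , -0.5306, -0.8043],
       [ 0.013 ,  0.8202,  0.5719,  0.9231],
       [ 0.    ,  0.    ,  0.    ,  1.    ]])}
top {'fx': 511.2940725173724, 'fy': 511.2940725173724, 'cx': 324.01882697488116, 'cy': 238.41897489835588, 'pose': array([[ 0.0031,  0.9887, -0.1502,  0.239 ],
       [-0.9998,  0.0058,  0.0176, -0.0345],
       [ 0.0183,  0.1501,  0.9885,  1.646 ],
       [ 0.    ,  0.    ,  0.    ,  1.    ]])}
```

View pics/scene0.png

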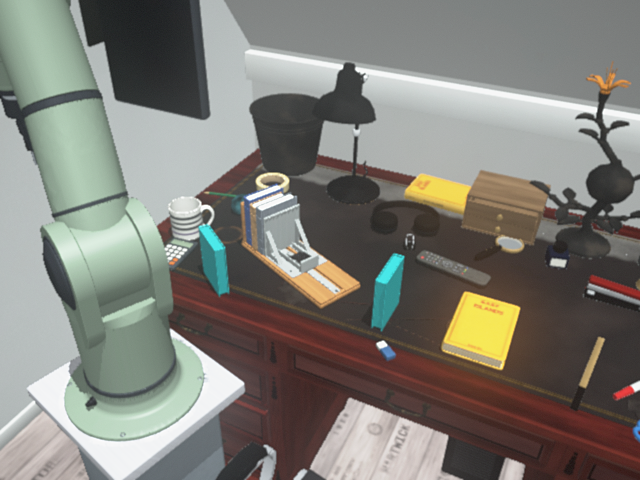

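View pics/top0.png

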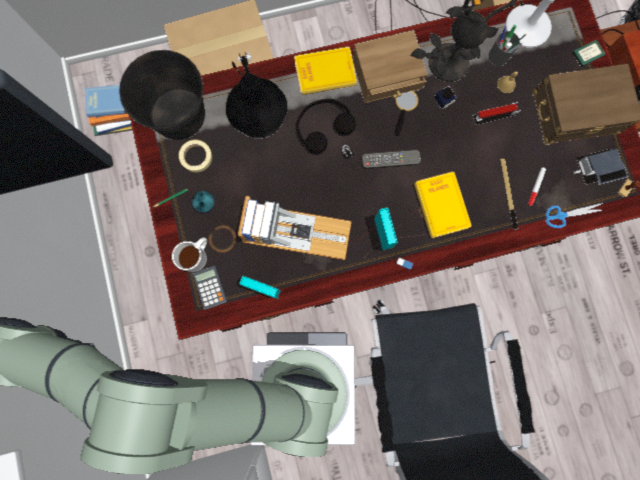

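The top view shows the rack at about (240–350, 197–258), with the books on its left, the paddle at about (302, 230) and turquoise decoys at (385, 228) and (260, 287). I'll zoom in.

Run:
```python
import cv2
a=cv2.imread("pics/top0.png")[185:270,225:365];cv2.imwrite("pics/topz.png",cv2.resize(a,None,fx=5.6,fy=5.6,interpolation=cv2.INTER_CUBIC))
a=cv2.imread("pics/scene0.png")[175:310,225:370];cv2.imwrite("pics/scenez.png",cv2.resize(a,None,fx=4.4,fy=4.4,interpolation=cv2.INTER_CUBIC))
```

```text
(no output)
```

View pics/topz.png

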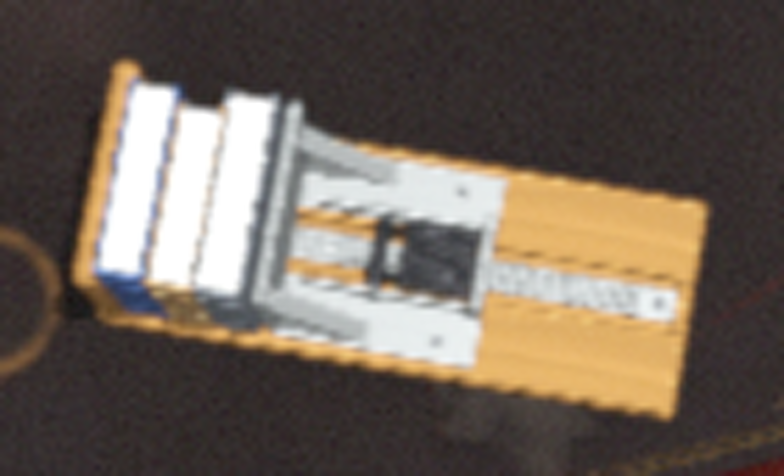

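View pics/scenez.png

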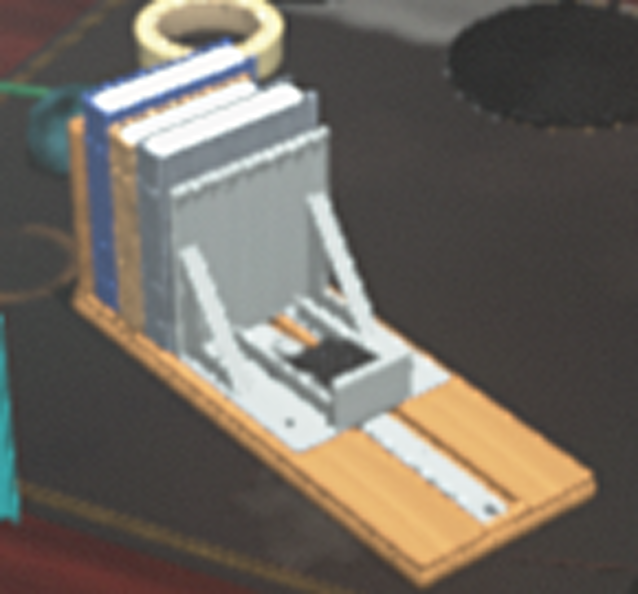

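```bash
cat > h.py <<'E'
import numpy as np
def ray(c,u,v):
    P=c["pose"];d=P[:3,:3]@np.array([(u-c["cx"])/c["fx"],-(v-c["cy"])/c["fy"],-1]);return P[:3,3],d
def onz(c,u,v,z):
    o,d=ray(c,u,v);return o+d*(z-o[2])/d[2]
E
python3 - <<'E'
from workcell import bot
from h import *
np.set_printoptions(precision=4,suppress=True)
T=bot.get_calibration("top");S=bot.get_calibration("scene")
t=lambda u,v,z:onz(T,225+(u+.5)/5.6-.5,185+(v+.5)/5.6-.5,z)
s=lambda u,v,z:onz(S,225+(u+.5)/4.4-.5,175+(v+.5)/4.4-.5,z)
A=dict(cornFR=t(707,203,.014),cornNR=t(672,415,.014),cornNL=t(95,318,.014),pad=t(440,257,.039),stop=t(487,262,.054),upF=t(296,103,.136),upN=t(250,300,.136))
for k in A:print(k,A[k])
B=dict(cornFR=s(596,483,.014),cornNR=s(423,578,.014),cornNL=s(76,297,.014),stopN=s(334,402,.054),stopF=s(411,354,.054),upF=s(328,130,.136),upN=s(173,188,.136))
for k in B:print(k,B[k])
d=A['cornNR']-A['cornNL'];print(np.hypot(*d[:2]),np.degrees(np.arctan2(d[1],d[0])))
d=A['cornFR']-A['cornNR'];print(np.hypot(*d[:2]),np.degrees(np.arctan2(d[1],d[0]))-90)
d=A['upF']-A['upN'];print(np.hypot(*d[:2]),np.degrees(np.arctan2(d[1],d[0]))-90)
E
```

```text
cornFR [ 0.5453 -0.1506  0.014 ]
cornNR [ 0.4215 -0.1299  0.014 ]
cornNL [0.4758 0.2016 0.014 ]
pad [0.5084 0.0033 0.039 ]
stop [ 0.5031 -0.0235  0.054 ]
upF [0.5757 0.0793 0.136 ]
upN [0.4683 0.1019 0.136 ]
cornFR [ 0.5443 -0.1551  0.014 ]
cornNR [ 0.4195 -0.1353  0.014 ]
cornNL [0.4761 0.1918 0.014 ]
stopN [ 0.4634 -0.0322  0.054 ]
stopF [ 0.5259 -0.0345  0.054 ]
upF [0.5755 0.0737 0.136 ]
upN [0.4706 0.0961 0.136 ]
0.33597156214268364 -99.30375417514193
0.125492450738327 -99.4900463298085
0.1097601695238051 -101.91473571368753
```

The two views agree to about 5 mm. The rack is turned so it opens along (-0.167, -0.986), and the pad is near (0.508, 0.003). The gap is a few mm now. Next I'll plan the travel to a point above the pad.

```bash
cat >> h.py <<'E'
from scipy.spatial.transform import Rotation as R
def rows(p0,yaw0,p1,yaw1,n):
    p=np.array(p0,float);y=yaw0;p1=np.array(p1)
    for i in range(n):
        q=np.array(p0)+(p1-p0)*(i+1)/n
        M=(R.from_euler('z',y)*R.from_euler('x',np.pi)).as_matrix()
        print(i,np.round(M.T@(q-p)/.05,2), round(-np.degrees((yaw1-yaw0)/n)/5,3))
        p=q;y+=(yaw1-yaw0)/n
E
python3 - <<'E'
from workcell import bot
from h import *
s=bot.observe()
rows(s["position"],s["tool_rot"][2],[.5064,-.003,.2],np.radians(80.4),20)
E
```

```text
0 [-0.49 -0.49  0.03] 0.838
1 [-0.52 -0.45  0.03] 0.838
2 [-0.55 -0.41  0.03] 0.838
3 [-0.58 -0.37  0.03] 0.838
4 [-0.61 -0.33  0.03] 0.838
5 [-0.63 -0.28  0.03] 0.838
6 [-0.65 -0.24  0.03] 0.838
7 [-0.67 -0.19  0.03] 0.838
8 [-0.68 -0.14  0.03] 0.838
9 [-0.69 -0.09  0.03] 0.838
10 [-0.69 -0.04  0.03] 0.838
11 [-0.69  0.01  0.03] 0.838
12 [-0.69  0.06  0.03] 0.838
13 [-0.68  0.11  0.03] 0.838
14 [-0.67  0.16  0.03] 0.838
15 [-0.66  0.21  0.03] 0.838
16 [-0.64  0.26  0.03] 0.838
17 [-0.62  0.3   0.03] 0.838
18 [-0.6   0.35  0.03] 0.838
19 [-0.57  0.39  0.03] 0.838
```

servo_tool:
  targets:
    - [[-0.49,-0.49,0],0.84]
    - [[-0.52,-0.45,0],0.84]
    - [[-0.55,-0.41,0],0.84]
    - [[-0.58,-0.37,0],0.84]
    - [[-0.61,-0.33,0],0.84]
    - [[-0.63,-0.28,0],0.84]
    - [[-0.65,-0.24,0],0.84]
    - [[-0.67,-0.19,0],0.84]
    - [[-0.68,-0.14,0],0.84]
    - [[-0.69,-0.09,0],0.84]
  gripper: -1
  newtons: 20

```text
clock: 1.35
position: [0.3384, 0.2979, 0.2312]
tool_rot: [-3.141, 0.0, 2.13]
force: [1.3, 0.1, -0.0]
grip_width: 0.0001
```

servo_tool:
  targets:
    - [[-0.69,-0.04,0],0.84]
    - [[-0.69,0.01,0],0.84]
    - [[-0.69,0.06,0],0.84]
    - [[-0.68,0.11,0],0.84]
    - [[-0.67,0.16,0],0.84]
    - [[-0.66,0.21,0],0.84]
    - [[-0.64,0.26,0],0.84]
    - [[-0.62,0.3,0],0.84]
    - [[-0.6,0.35,0],0.84]
    - [[-0.57,0.39,0],0.84]
    - [[0,0,0],0]
    - [[0,0,0],0]

```text
clock: 2.85
position: [0.5043, -0.0033, 0.231]
tool_rot: [-3.141, 0.0, 1.4]
force: [0.1, 1.3, -0.2]
grip_width: -0.0003
```

Run:
```python
from workcell import bot
import cv2,numpy as np
np.set_printoptions(precision=4,suppress=True)
s=bot.observe();print({k:s[k] for k in("clock","position","tool_rot","force","grip_width","qpos")})
c=bot.get_calibration("wrist");print(c)
cv2.imwrite("pics/w1.png",bot.grab_frame("wrist"));np.save("w1.npy",c["pose"])
```

```text
{'clock': 2.85, 'position': array([ 0.5043, -0.0033,  0.231 ]), 'tool_rot': array([-3.1409,  0.    ,  1.4003]), 'force': array([ 0.0973,  1.2657, -0.2149]), 'grip_width': -0.00027957357525205864, 'qpos': array([-0.4989,  0.3668,  0.5035,  1.9318, -0.2232,  0.8981, -0.0538])}
{'fx': 375.41231720893336, 'fy': 375.41231720893336, 'cx': 319.9519055584296, 'cy': 240.71049873664015, 'pose': array([[ 0.9856,  0.1612,  0.0517,  0.5179],
       [-0.1693,  0.9386,  0.3005,  0.0734],
       [-0.0001, -0.3049,  0.9524,  0.3739],
       [ 0.    ,  0.    ,  0.    ,  1.    ]])}
```

View pics/w1.png

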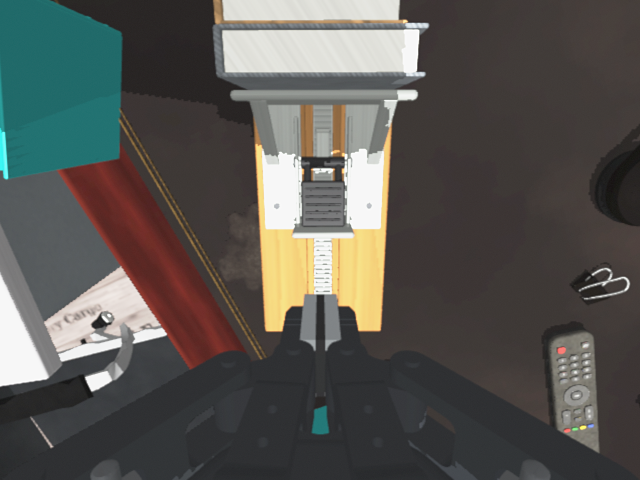

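The wrist view shows the pad at (323, 203), thumb stop top at (323, 232), upright top between (232, 95) and (417, 95), and the grey book's outer cover near row 75–80. I'll turn these into positions.

Run:
```python
from workcell import bot
from h import *
import cv2
np.set_printoptions(precision=4,suppress=True)
W=dict(bot.get_calibration("wrist"));W["pose"]=np.load("w1.npy")
u=np.array([-.167,-.986]);o=np.array([.5107,.0227]);x=np.array([.986,-.167])
def f(n,p,z):
    q=onz(W,*p,z);d=q[:2]-o;print(n,q, "rack x,y",d@x,-d@u)
f("padM",(323.5,203),.039);f("padtopedge",(323,181),.039);f("padouter",(323,227),.04)
f("stopin",(323,230),.054);f("stopout",(323,236),.054);f("stopL",(293,233),.054);f("stopR",(355,233),.054)
f("upL",(232,91),.136);f("upR",(417,91),.136);f("bookcover",(320,75),.156);f("cornL",(264,331),.014);f("cornR",(382,331),.014)
im=cv2.imread("pics/w1.png");a=im[15:245,210:430];cv2.imwrite("pics/w1z.png",cv2.resize(a,None,fx=2.6,fy=2.6,interpolation=cv2.INTER_CUBIC))
```

```text
padM [0.5089 0.0026 0.039 ] rack x,y 0.0016142658379017293 -0.02010890978193443
padtopedge [0.5118 0.0223 0.039 ] rack x,y 0.0011572891438871435 -0.00016036954826436001
padouter [ 0.5048 -0.0193  0.04  ] rack x,y 0.0011565223499922696 -0.04243223428929973
stopin [ 0.5048 -0.0182  0.054 ] rack x,y 0.0010497421338190472 -0.04126710758140122
stopout [ 0.5039 -0.0236  0.054 ] rack x,y 0.0010506432612064432 -0.04683056275920298
stopL [ 0.4781 -0.0164  0.054 ] rack x,y -0.025616401824480207 -0.04398100809928215
stopR [ 0.5324 -0.0257  0.054 ] rack x,y 0.029493973459046592 -0.04410656951526836
upL [0.4695 0.0985 0.136 ] rack x,y -0.05328618977390131 0.06789508398392825
upR [0.5771 0.0801 0.136 ] rack x,y 0.055868804006314284 0.06764160702196342
bookcover [0.5218 0.0962 0.156 ] rack x,y -0.0013474557325799975 0.07433515997850032
cornL [ 0.4207 -0.1317  0.014 ] rack x,y -0.06297123927077353 -0.16729581784233782
cornR [ 0.5475 -0.1535  0.014 ] rack x,y 0.06571794720980016 -0.16758426443094326
```

View pics/w1z.png

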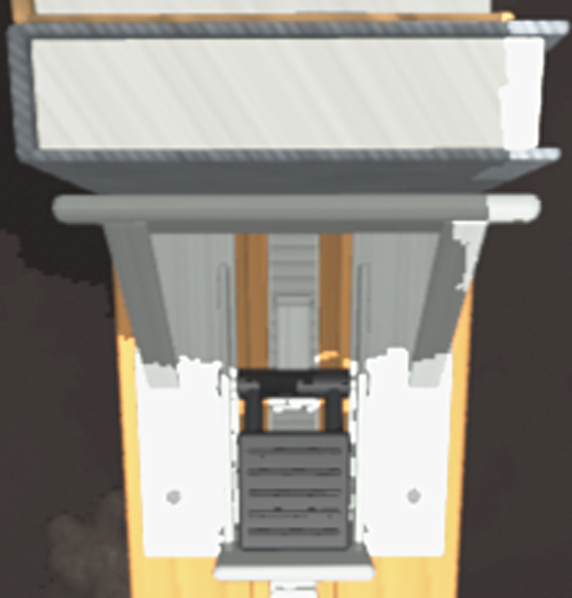

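servo_tool:
  targets:
    - [[0.02,0.06,0.5],0]
    - [[0,0,0.8],0]
    - [[0,0,0.8],0]
    - [[0,0,0.8],0]
    - [[0,0,0.4],0]
    - [[0,0,0.2],0]
    - [[0,0,0],0]
    - [[0,0,0],0]

```text
clock: 3.9
position: [0.5082, -0.003, 0.0571]
tool_rot: [3.14, -0.0, 1.4]
force: [-0.2, -0.1, -0.1]
grip_width: 0.0002
```

Run:
```python
from workcell import bot
import cv2,numpy as np
np.set_printoptions(precision=4,suppress=True)
s=bot.observe();print({k:s[k] for k in("clock","position","tool_rot","force","grip_width","qpos")})
cv2.imwrite("pics/w2.png",bot.grab_frame("wrist"))
```

```text
{'clock': 3.9, 'position': array([ 0.5082, -0.003 ,  0.0571]), 'tool_rot': array([ 3.1405, -0.0004,  1.4   ]), 'force': array([-0.2466, -0.1106, -0.0739]), 'grip_width': 0.00020653525010372952, 'qpos': array([-0.3549,  0.6441,  0.3331,  2.0463, -0.4116,  0.5134,  0.1074])}
```

View pics/w2.png

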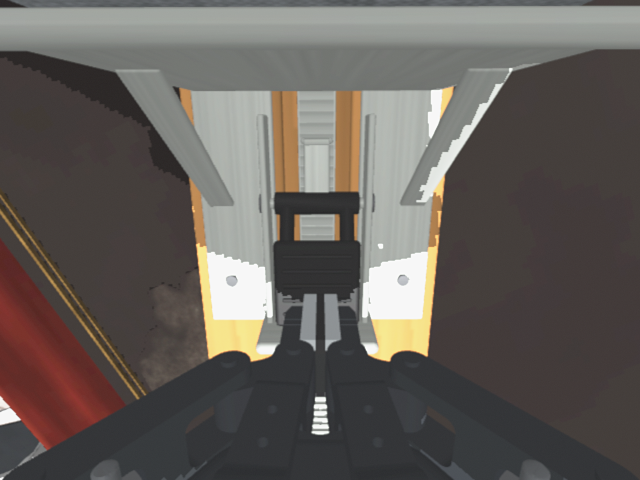

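The fingertips are centred on the pad and 18 mm above it, with the lip clear behind them. Now I'll press down.

servo_tool:
  targets:
    - [[0,0,0.2],0]
    - [[0,0,0.1],0]
    - [[0,0,0.06],0]
    - [[0,0,0.06],0]
    - [[0,0,0.06],0]
    - [[0,0,0],0]

```text
clock: 4.7
position: [0.5081, -0.0034, 0.0336]
tool_rot: [3.141, -0.001, 1.399]
force: [-8.8, -0.8, 42.7]
grip_width: 0.0001
```

servo_tool:
  targets:
    - [[0,0,-0.06],0]
    - [[0,0,0],0]

```text
clock: 4.95
position: [0.5078, -0.0031, 0.0356]
tool_rot: [3.141, -0.0, 1.4]
force: [-1.2, -0.6, 5.9]
grip_width: -0.0002
```

Run:
```python
from workcell import bot
import cv2,numpy as np
np.set_printoptions(precision=4,suppress=True)
s=bot.observe();print({k:s[k] for k in("clock","position","tool_rot","force","moment")})
im=bot.grab_frame("wrist");cv2.imwrite("pics/w3.png",cv2.resize(im[180:380,200:440],None,fx=3,fy=3,interpolation=cv2.INTER_CUBIC))
im=bot.grab_frame("scene");cv2.imwrite("pics/s3.png",cv2.resize(im[175:310,225:370],None,fx=4.4,fy=4.4,interpolation=cv2.INTER_CUBIC))
```

```text
{'clock': 4.95, 'position': array([ 0.5078, -0.0031,  0.0356]), 'tool_rot': array([ 3.1415, -0.0004,  1.3996]), 'force': array([-1.2364, -0.5722,  5.9405]), 'moment': array([ 0.0303,  0.3206, -0.0209])}
```

View pics/w3.png

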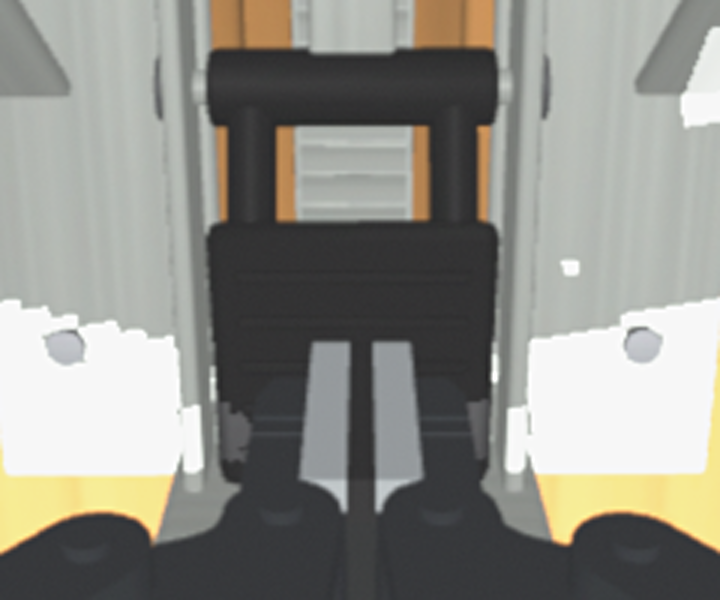

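View pics/s3.png

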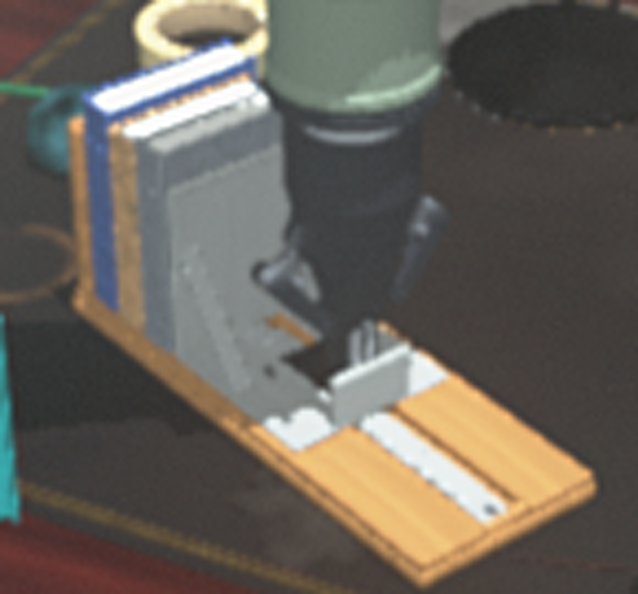

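servo_tool:
  targets:
    - [[0,0,0.015],0]
    - [[-0.04,0,0.01],0]
    - [[-0.04,0,0.01],0]
    - [[0,0,0],0]

```text
clock: 5.55
position: [0.5073, -0.0069, 0.0342]
tool_rot: [3.141, -0.001, 1.4]
force: [-5.6, 0.9, 22.6]
grip_width: 0.0002
```

servo_tool:
  targets:
    - [[0,0,-0.01],0]
    - [[-0.08,0,0],0]
    - [[-0.08,0,0],0]
    - [[-0.08,0,0],0]
    - [[-0.08,0,0],0]
    - [[0,0,0],0]

```text
clock: 6.3
position: [0.5045, -0.023, 0.0345]
tool_rot: [3.141, -0.0, 1.399]
force: [-4.0, -1.3, 15.1]
grip_width: 0.0002
```

Run:
```python
from workcell import bot
import cv2,numpy as np
np.set_printoptions(precision=4,suppress=True)
s=bot.observe();print({k:s[k] for k in("clock","position","tool_rot","force","moment")})
im=bot.grab_frame("wrist");cv2.imwrite("pics/w4.png",im)
```

```text
{'clock': 6.3, 'position': array([ 0.5045, -0.023 ,  0.0345]), 'tool_rot': array([ 3.1413, -0.0005,  1.3993]), 'force': array([-4.0394, -1.3263, 15.0761]), 'moment': array([0.0001, 0.7563, 0.0332])}
```

View pics/w4.png

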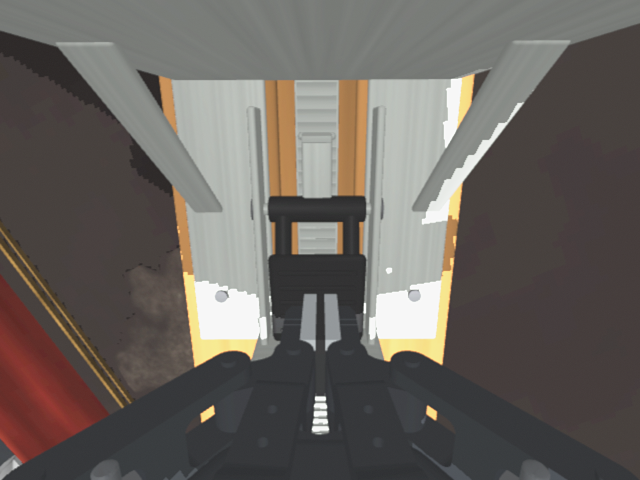

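The slider moves with the fingertips without slipping: the hinge stays at row 208 while the tool has gone 20 mm. I'll continue for the remaining ~14 mm.

servo_tool:
  targets:
    - [[-0.08,0,0],0]
    - [[-0.08,0,0],0]
    - [[-0.08,0,0],0]
    - [[-0.04,0,0],0]
    - [[0,0,0],0]

```text
clock: 6.98
position: [0.5022, -0.0366, 0.0345]
tool_rot: [3.141, -0.001, 1.399]
force: [-2.3, 1.7, 14.5]
grip_width: 0.0001
```

Run:
```python
from workcell import bot
import cv2,numpy as np
np.set_printoptions(precision=4,suppress=True)
s=bot.observe();print({k:s[k] for k in("clock","position","tool_rot","force","moment")})
for n in("wrist","scene","top"):
    im=bot.grab_frame(n);cv2.imwrite(f"pics/{n}5.png",im)
a=cv2.imread("pics/scene5.png")[175:310,225:370];cv2.imwrite("pics/s5z.png",cv2.resize(a,None,fx=4.4,fy=4.4,interpolation=cv2.INTER_CUBIC))
```

```text
{'clock': 6.975, 'position': array([ 0.5022, -0.0366,  0.0345]), 'tool_rot': array([ 3.1412, -0.0006,  1.3994]), 'force': array([-2.2942,  1.7168, 14.5339]), 'moment': array([0.2548, 0.621 , 0.0355])}
```

View pics/wrist5.png

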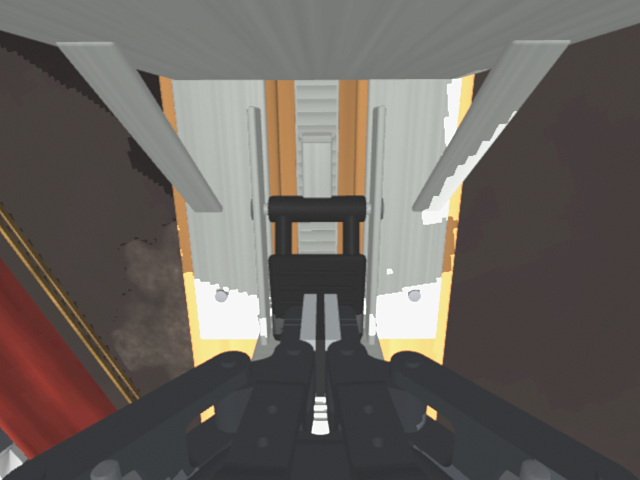

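View pics/s5z.png

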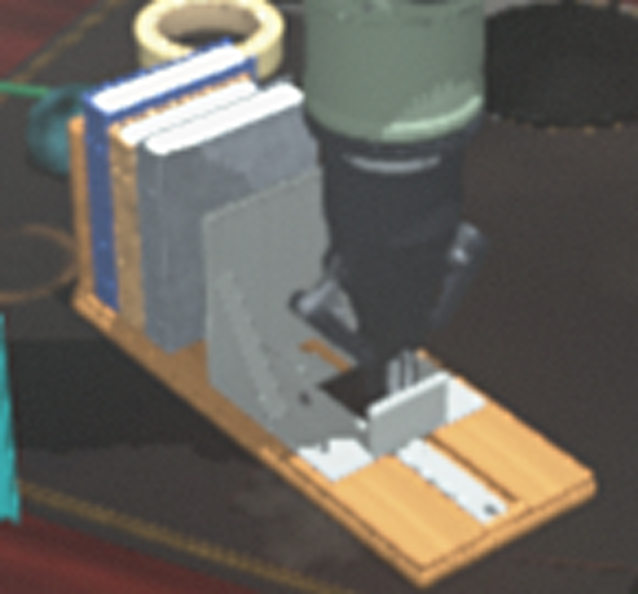

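The slider has moved and the books still stand. In the scene crop the upright's near top corner went from (173, 188) to (206, 214). I'll measure the travel before letting go.

Run:
```python
from workcell import bot
from h import *
S=bot.get_calibration("scene")
u=np.array([-.167,-.986])
s=lambda p,z:onz(S,225+(p[0]+.5)/4.4-.5,175+(p[1]+.5)/4.4-.5,z)[:2]
print("upright travel",(s((206,214),.136)-s((173,188),.136))@u)
print("stop travel",(s((370,408),.054)-s((334,380),.054))@u, (s((449,375),.054)-s((411,347),.054))@u)
print("book near lower corner -> upright near lower corner", (s((212,382),.02)-s((168,352),.02))@u)
```

```text
upright travel 0.033258557253650636
stop travel 0.03264568370165914 0.0338989308614268
book near lower corner -> upright near lower corner 0.040029318209543745
```

servo_tool:
  targets:
    - [[0,0,-0.03],0]
    - [[0,0,-0.1],0]
    - [[0,0,-0.2],0]
    - [[0,0,-0.6],0]
    - [[0,0,-0.9],0]
    - [[0,0,-1],0]
    - [[0,0,-1],0]
    - [[0,0,-0.2],0]
    - [[0,0,0],0]
    - [[0,0,0],0]

```text
clock: 8.38
position: [0.5013, -0.0366, 0.2345]
tool_rot: [-3.14, 0.001, 1.4]
force: [-0.2, 0.4, 0.0]
grip_width: -0.0003
```

Run:
```python
from workcell import bot
import cv2,numpy as np
np.set_printoptions(precision=4,suppress=True)
s=bot.observe();print({k:s[k] for k in("clock","position","tool_rot","force")})
np.save("w6.npy",bot.get_calibration("wrist")["pose"]);cv2.imwrite("pics/w6.png",bot.grab_frame("wrist"))
```

```text
{'clock': 8.375, 'position': array([ 0.5013, -0.0366,  0.2345]), 'tool_rot': array([-3.1399,  0.0005,  1.3997]), 'force': array([-0.2429,  0.4186,  0.015 ])}
```

View pics/w6.png

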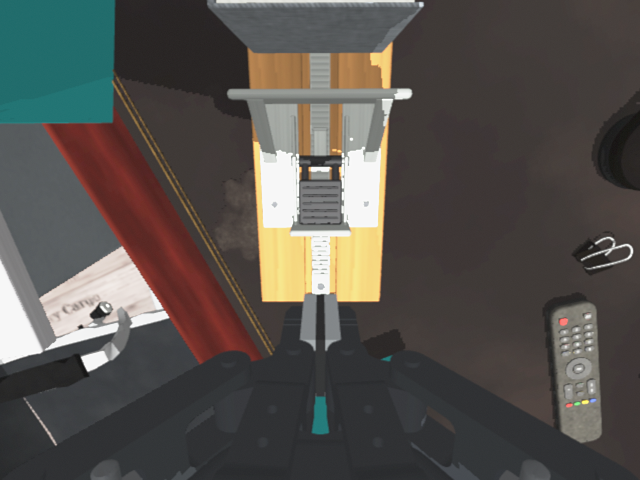

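Run:
```python
from workcell import bot
from h import *
import cv2
W=dict(bot.get_calibration("wrist"));W["pose"]=np.load("w6.npy")
u=np.array([-.167,-.986]);o=np.array([.5107,.0227]);x=np.array([.986,-.167])
im=cv2.imread("pics/w6.png")
for c in(285,345):
    print(c,im[44:60,c].sum(1).tolist(), im[82:104,c].sum(1).tolist(), im[0:14,c].sum(1).tolist())
def f(n,p,z):
    d=onz(W,*p,z)[:2]-o;print(n,round(d@x*1e3,1),round(-d@u*1e3,1))
f("upL",(229,89.5),.136);f("upR",(411,89.5),.136);f("bookbot",(320,51.5),.018);f("booktop",(320,5),.156);f("pad",(321,202),.039);f("stopin",(321,230),.054);f("cornL",(262,301),.014);f("cornR",(380,301),.014)
cv2.imwrite("pics/w6z.png",cv2.resize(im[0:245,200:430],None,fx=2.4,fy=2.4,interpolation=cv2.INTER_CUBIC))
```

```text
285 [265, 261, 262, 271, 266, 260, 266, 262, 277, 346, 359, 360, 361, 362, 361, 360] [366, 366, 367, 365, 368, 362, 380, 429, 450, 457, 459, 454, 432, 423, 407, 386, 353, 330, 323, 321, 320, 362] [672, 668, 578, 460, 425, 395, 343, 296, 272, 259, 258, 258, 261, 277]
345 [269, 263, 261, 268, 271, 270, 263, 268, 291, 366, 382, 380, 379, 379, 382, 379] [383, 384, 384, 382, 385, 384, 395, 440, 457, 460, 460, 447, 431, 420, 410, 395, 347, 322, 318, 314, 318, 390] [672, 672, 513, 383, 364, 363, 346, 279, 260, 261, 262, 264, 266, 269]
upL -53.2 35.6
upR 55.6 35.3
bookbot 1.3 74.6
booktop 1.4 74.5
pad 1.8 -53.4
stopin 1.8 -75.7
cornL -61.6 -166.3
cornR 64.8 -166.6
```

View pics/w6z.png

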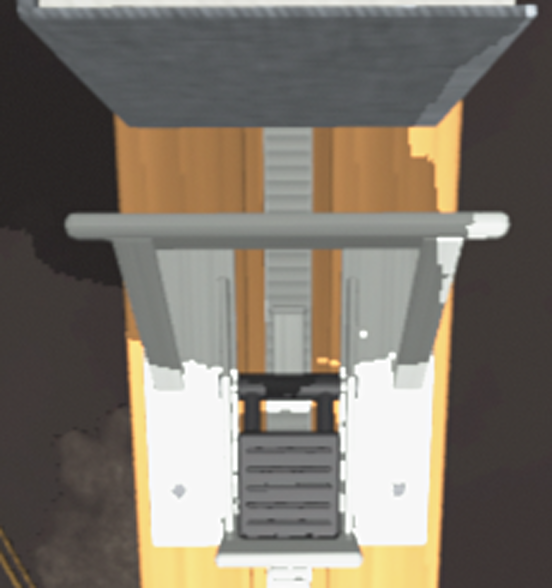

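Three separate measurements of the gap agree at 37–39 mm, against a target of 38 mm. The tool is clear, reads no force, and the paddle is up. I'll hand it in.

Run:
```python
from workcell import bot
print(bot.job_done())
```

```text
the job is handed in; nothing more can be done
None
```

The sliding end is now about 38 mm from the standing books, which leaves the 28 mm yellow book about 1 cm to spare. I handed the job in at about 8.4 s of the 35 s allowed.

**What I did:** With the gripper shut, I pressed the paddle to its stop and kept it down. I then pushed the sliding end about 33.5 mm away from the books and lifted straight off.

**Last checks:**
- **Gap:** From the final wrist picture, the upright edge, pad and thumb stop put it at 37–39 mm. An earlier scene view, taken before I let go, read 40 mm, roughly within its coarser resolution.
- **Paddle:** It looks raised, much as it did at the start. I judged that by eye and did not measure its angle or test that the ratchet holds.
- **Surroundings:** The tool is 0.2 m clear and reads about 0 N. The books were still upright in the scene picture taken before release. I did not measure the yellow book or the other desk items again, but the arm stayed clear of them.

**Off plan:** The first press briefly reached about 43 N vertically at the fingertips. I backed off straight away and pushed at about 15 N.

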